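# Seat a circuit board carrier in the test fixture and start the test

### The arm

A 6-joint arm with a two-finger parallel gripper is mounted at the origin on the work surface. World frame = base frame: x ahead of the robot, y to its left, z up, the work surface at z = 0. Lengths are in m, angles in rad, forces in N, time in s.
With the tool pointing down it reaches from about 0.325 to 0.775 m from the base axis. Payload 5.5 kg.
Tool frame: the origin (TCP) lies between the finger pads; the fingertips stand 8 mm ahead of it and the grasp point (between the pads) lies 11 mm behind it; z points along the fingers, y is the line along which they close (so a half turn about z gives the same grasp; the last joint's range is limited). The gripper opens to 85 mm and grips with 20 to 120 N. Pads are 22 mm wide; open, the fingers measure 114 mm over their backs; the gripper's body (76 mm by 85 mm) begins 54 mm behind the grasp point. The pads swing forward as they close: fully open they stand 13 mm farther back than shut.
Start: joints at [1.158, 0.091, 1.231, -0, 1.82, -0.057], TCP at [0.209, 0.562, 0.239] pointing down, gripper open.
Joint ranges: [-2.87, 2.87], [-0.86, 2.18], [0.17, 2.46], [-1.51, 4.65], [0.06, 2.69], [-2.65, 2.65]. Speed limits (rad/s): [2.57, 2.57, 3.01, 3.14, 3.14, 3.14].

### API

Orientations are given as a unit quaternion [w, x, y, z].
In Python, from cell import sense, capture, close_job gives the robot as it stands.
- The arm moves only by the tool drive_tool, never from a script. Its argument "deltas" is a list of rows, each an object with "slide": the shift along the tool's x, y, z in cm, a list of three; "delta_rot": the turn, a rotation vector about the tool's x, y, z in rad, a list of three. A call has 1 to 5 rows; each row is the pose to reach, as a shift and turn from the pose commanded when the call began, along the tool's axes at that moment; what a row does not reach only later rows make up. A row lasts 1/10 s, in which the tool goes at most 50 mm and 8.59 degrees, less where a joint would pass 70% of its speed; a pose out of reach is approached as far as the arm can. A call with a gripper value outside its range is refused whole. "jaw" is the finger opening in cm, from 0 to 8.54, set as the call begins (left out, the last holds). The fingers move at their own pace and stop on an object; the grip force is fixed at half the most. Time passes only in rows, so rows that repeat a pose let the fingers close. It gives the time, the measured TCP pose, the force, the opening and the grip force at its end, in the units of the state.
- sense(): the state, without advancing time (a new reading comes with each control period).
- capture(name): name is "scene" or "top" or "wrist"; returns a dict with "img" (400x640x3 uint8, blue, green, red), "fx", "fy", "cx", "cy" (pixels), "view" (4x4, takes a point from world to camera coordinates); the wrist camera has in their place "T_tool_cam" (4x4, takes a point from camera to tool coordinates, whose origin is the TCP and whose axes are the flange's). Camera axes: x right, y down, z forward; pixel columns grow to the right and rows downward; lengths in m; the calibration is good to about 2 mm. A picture is of the moment at which its call begins: read the wrist's pose just before it. There is no depth.
- close_job(): hands the job in; it is judged then, once.
The state is a dict: "time": time; "joint_pos": joint angles; "joint_vel": joint speeds; "joint_torque": joint torques, N m; "position": TCP position; "tcp_rot": TCP orientation; "force": force on the tool from outside, world axes, zero at the start; "wrist_torque": the same for the moment, N m; "finger_gap": finger opening in m; "gripper_force": force on a finger pad.
Only numpy, scipy, OpenCV 4.12 (cv2) and the standard library are available. Lean on these libraries where they do the work, as an engineer would, in place of code of your own. Each camera call takes 0.05 s, during which the arm holds its last target. There are 200 camera calls.

### The job

With the fingertips, push the board carrier along the rails of the test fixture towards the tester box until you feel it drop into its locating notches, with all four feet down and the carrier lying level, then press the green start button right down and let it come back up. Push it only: do not lift or tip the carrier off its rails, do not press start before the carrier has dropped in, keep off the electronics on the board, and leave the other things on the bench where they are.

Things in the scene. Friction and masses are not known exactly. Their poses are not given: they have to be found in the camera images.
- fixture: Slide-in board test fixture, fixed to the bench: dark base plate 170 x 465 mm, 12 mm thick (x -85 to 85, y -215 to 250 mm), two aluminium rails along its y axis, light grey tester box at the +y end (x -75 to 75, y 166 to 248, top at z 69.5 mm). Origin: on the bench, midway between the rails; z up. The carrier is pushed in fixture +y, towards the tester box.
- seat (a point): Point of the fixture (x 0, y 35, z 25 mm) where the carrier's origin lies once seated, give or take 2 mm. Below it, between the rails, a black block with brass test probes (x -25 to 25, y 0 to 70, top of block at z 25 mm); elsewhere the gap between the rails (|x| under 30 mm) is open down to the base plate.
- rail_end (a point): Point of the fixture midway between the +y ends of the rails (x 0, y 130, z 30 mm). Rails: y -205 to 130, sliding surface at z 30 mm, |x| 30 to 57 mm, side guides outside, top at z 37 mm. Steel stops, from y 122 mm, z 30 to 46 mm, catch a carrier 22 mm past its seat.
- notch (a point): Point of the fixture midway between the two front notches (x 0, y 87, z 25 mm). All four notches are 16 mm long (y), 5 mm deep: front pair in the outer halves of the rails (|x| 43.5 to 57), rear pair in the inner halves (|x| 30 to 43.5) at y -17 mm. Front feet run outside, rear feet inside, so all four drop at once.
- carrier: Loose board carrier, dark blue frame 110 (x) x 130 (y) mm on four white feet 10 x 12 mm, 8 mm high; about 0.7 kg in all. Origin: centre of the frame, level with the undersides of the feet; axes as the fixture's. Starts on the rails 80 to 150 mm short of the seat, 2 mm side play. Its origin is 30 mm above the fixture's while sliding, 25 mm when dropped in. Frame at z 8 to 16 mm.
- push_face (a point): Middle of the carrier's rear face (carrier x 0, y -65, z 18 mm): the back of an orange tab, 60 mm wide, 8 mm thick, top at carrier z 29 mm, flush with the frame's rear edge below (one flat upright face, z 8 to 29 mm). Pushed here in +y it slides with 1 to 3 N; in the notches it stops and the push rises. Shoved fast, it can skip over; a hard push can hold its rear up until eased.
- circuit_board: Green circuit board, 88 x 104 mm, fixed in the carrier's frame (same origin and axes as the carrier), with blue terminal blocks, black capacitors, a yellow transformer and a finned heatsink up to 40 mm above the origin, all forward of carrier y -28 mm. Not to be touched.
- start (a joint): Green start button on top of the tester box, pressed straight down: 0 = up, 0.006 = fully down (m). A spring returns it; fully down takes about 5 N.
- start_top (a point): Centre of the top of the green start button (26 mm diameter, in a steel ring of 42 mm whose top is 6 mm lower), at fixture x -34, y 207, z 86 mm; moves with the button.
- spool_a: Bystander: spool of solder wire with grey flanges, 52 mm diameter, 50 mm tall, standing beyond the fixture (far side). Origin: centre of its underside.
- spool_b: Bystander: spool of solder wire with dark steel flanges, 52 mm diameter, 50 mm tall, standing beyond the fixture. Origin: centre of its underside.
- flux_bottle: Bystander: white flux bottle with red cap, 42 mm diameter, 85 mm tall, standing beyond the fixture. Origin: centre of its underside.
- screwdriver: Bystander: red-handled screwdriver, 190 mm long, lying on the bench on the robot's side of the fixture. Origin: on the bench near its middle; x along it from handle to tip.
- multimeter: Bystander: orange hand multimeter with dark face, 150 x 78 mm, 45 mm high with its dial, lying to the left. Origin: centre of its underside.
- round_board: Bystander: round green circuit board with blue terminal blocks, 120 mm diameter, 20 mm high, lying to the right. Origin: centre of its underside.
- pliers: Bystander: red-handled pliers, 155 mm long, about 60 mm wide, 12 mm high, lying to the right. Origin: on the bench near the middle, x towards the jaws.
Not all that is in view belongs to the job. Leave any brown look-alike of the carrier alone.

How it is judged:
On the way, in this order (a step that is already met when the one before it is completed fails the run):
1. the carrier has been pushed along its rails and has dropped into its notches: level, all feet down, at its seat (z of carrier in the frame of fixture between 0.0215 and 0.0275 m and y of carrier in the frame of fixture between 0.031 and 0.039 m and x of carrier in the frame of fixture between -0.004 and 0.004 m and angle between carrier's own z axis and vertical below 0.02 rad), for 0.3 s.
2. with the carrier seated, the green start button is pressed down (all of step 1 and value of joint start above 0.0045 m), for 0.05 s.
At the end, for the whole second after the job is handed in: The carrier lies still and level (within 0.02 rad) in the notches, its origin within 4 mm of the seat along and across the rails and 21.5 to 27.5 mm above the fixture's origin, and the start button, pressed by at least 4.5 mm after the carrier was seated, is up again (under 1.5 mm) (all of step 1 and linear speed of carrier below 0.01 m/s and value of joint start below 0.0015 m); the robot touches nothing.
It fails at once if start pressed (over 3 mm) while the carrier is not down in its notches (value of joint start above 0.003 m and not (z of carrier in the frame of fixture between 0.0215 and 0.0275 m and y of carrier in the frame of fixture between 0.031 and 0.039 m and x of carrier in the frame of fixture between -0.004 and 0.004 m and angle between carrier's own z axis and vertical below 0.02 rad)).
It fails at once if the carrier lifted (over 10 mm above the rails) or off its rails (z of carrier in the frame of fixture above 0.04 m or z of carrier in the frame of fixture below 0.018 m).
It fails at once if the carrier tipped by more than 0.15 rad (angle between carrier's own z axis and vertical above 0.15 rad).
It fails at once if the electronics on the board touched (contact force between any of the fingers, the arm and circuit_board above 0.5 N).
It fails at once if another thing on the bench moved by more than 15 mm (distance of any of spool_a, spool_b, flux_bottle, screwdriver, multimeter, round_board, pliers from where it was at the start of the episode above 0.015 m).
It also fails if it takes over 45 s, if anything falls off the work surface, if the arm or the gripper's body presses on something with over 40 N, if the wrist force passes 120 N, or if a joint passes its speed limit or range.

## Working session

There is one attempt and no reset: what is moved stays moved. The work goes in short steps, Python scripts to look and compute and a tool call to move; the robot and the scene stay as the last step left them, time stands still between calls to the robot, and variables do not carry over. Pictures are saved under pics/ and viewed, at most 10 in all, crops included, and the job is handed in when it is done.

Besides the shell and the picture viewer there is one more tool, called after "Request:" as name(argument=value, ...) on one line, values as JSON. drive_tool: Moves the arm, as the interface text tells. Its arguments: {"type":"object","properties":{"deltas":{"type":"array"},"jaw":{"type":"number"}},"required":["deltas"]}

```bash
mkdir -p pics; python3 - <<'E'
from cell import sense,capture
import cv2,numpy as np
s=sense();print({k:np.round(v,3).tolist() for k,v in s.items()})
for n in("scene","top"):
    c=capture(n);cv2.imwrite(f"pics/{n}0.png",c["img"]);print(n,c["fx"],c["fy"],c["cx"],c["cy"],np.round(c["view"],4).tolist())
    np.savez(f"{n}0.npz",**c)
E
```

```text
{'time': 0.0, 'joint_pos': [1.158, 0.092, 1.232, -0.0, 1.82, -0.057], 'joint_vel': [-0.0, 0.0, 0.001, 0.001, 0.002, 0.0], 'joint_torque': [-0.001, -45.874, -41.801, -0.0, 0.012, 0.0], 'position': [0.209, 0.562, 0.238], 'tcp_rot': [-0.0, 0.177, 0.984, -0.001], 'force': [0.346, 0.229, 0.004], 'wrist_torque': [-0.025, -0.006, 0.001], 'gripper_force': 0.0, 'finger_gap': 0.085}
scene 450.69130292094803 450.69130292094803 318.05154714701337 195.65578461280708 [[0.8818, 0.4713, 0.0175, -0.4257], [0.2643, -0.463, -0.846, -0.0502], [-0.3906, 0.7506, -0.5329, 1.4382], [0.0, 0.0, 0.0, 1.0]]
top 495.54671507008294 495.54671507008294 326.6227248440495 201.22496075350813 [[-0.0257, -0.9996, -0.0086, 0.0445], [-0.9979, 0.0262, -0.0594, 0.4521], [0.0596, 0.0071, -0.9982, 1.6846], [0.0, 0.0, 0.0, 1.0]]
```

View pics/top0.png

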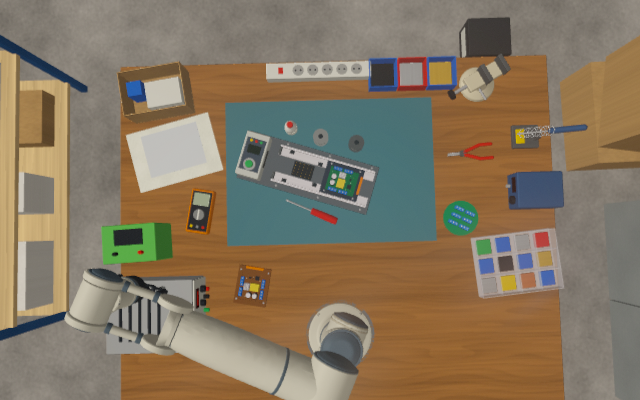

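View pics/scene0.png

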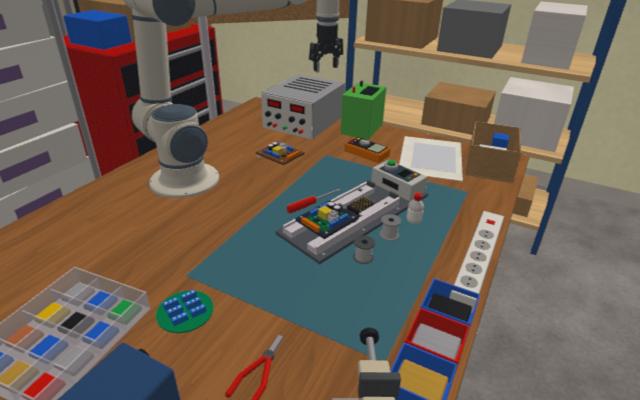

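The top view shows the fixture on the teal mat running from about (240,155) to (370,195). The tester box is at the left, with the green button near (249,163). Things that could be taken for the carrier:
- the blue-framed carrier on the rails at (343,180), with its orange tab at (360,185)
- the brown look-alike at (252,285)
- the round green board at (461,217)

I choose (343,180), because it is dark blue and sits on the rails.

```bash
cat > h.py <<'E'
import numpy as np,cv2
def proj(c,P):
    p=c["view"][:3,:3]@np.asarray(P,float)+c["view"][:3,3]
    return np.array([c["fx"]*p[0]/p[2]+c["cx"],c["fy"]*p[1]/p[2]+c["cy"]])
def ray(c,uv,z):
    R=c["view"][:3,:3];t=c["view"][:3,3];o=-R.T@t
    d=R.T@np.array([(uv[0]-c["cx"])/c["fx"],(uv[1]-c["cy"])/c["fy"],1]);return o+d*(z-o[2])/d[2]
def blobs(img,lo,hi,roi,amin=8):
    x0,y0,x1,y1=roi;m=cv2.inRange(cv2.cvtColor(img,cv2.COLOR_BGR2HSV),lo,hi)
    k=np.zeros_like(m);k[y0:y1,x0:x1]=m[y0:y1,x0:x1]
    n,l,st,ce=cv2.connectedComponentsWithStats(k);return [(st[i,4],ce[i].round(1).tolist(),l==i) for i in range(1,n) if st[i,4]>=amin]
E
python3 - <<'E'
from h import *
c=dict(np.load("top0.npz"));img=c["img"]
roi=(232,122,385,220)
# fixture = not teal, not screwdriver etc: largest component
hsv=cv2.cvtColor(img,cv2.COLOR_BGR2HSV);print("mat",hsv[110,300],hsv[235,300])
teal=cv2.inRange(hsv,(80,70,40),(100,200,140));m=np.zeros_like(teal);m[122:225,230:390]=255-teal[122:225,230:390]
m=cv2.morphologyEx(m,cv2.MORPH_OPEN,np.ones((5,5)))
n,l,st,ce=cv2.connectedComponentsWithStats(m);i=1+st[1:,4].argmax();k=(l==i).astype(np.uint8)
cn=max(cv2.findContours(k,cv2.RETR_EXTERNAL,cv2.CHAIN_APPROX_NONE)[0],key=cv2.contourArea)
r=cv2.minAreaRect(cn);b=cv2.boxPoints(r);print(r)
for p in b: print(p,ray(c,p,0.012).round(4))
for nm,lo,hi,z in(("green btn",(45,90,60),(80,255,255),.086),("orange",(5,150,120),(18,255,255),.059),("yellow",(20,120,120),(35,255,255),.06)):
    for a,ce,_ in blobs(img,lo,hi,roi,4): print(nm,a,ce,ray(c,ce,z).round(4))
v=cv2.resize(img[120:222,230:390],None,fx=5,fy=5,interpolation=cv2.INTER_CUBIC)
cv2.polylines(v,[((b-[230,120])*5).astype(int)],1,(0,0,255),1);cv2.imwrite("pics/crop1.png",v)
E
```

```text
mat [ 92  85 117] [ 93  90 122]
((305.998291015625, 171.67259216308594), (138.21078491210938, 49.70414352416992), 16.090816497802734)
[232.71216 176.39777] [0.5473 0.3541 0.012 ]
[246.48822 128.64084] [0.7123 0.3039 0.012 ]
[379.28442 166.94742] [ 0.5666 -0.1514  0.012 ]
[365.50836 214.70435] [ 0.4035 -0.0991  0.012 ]
green btn 9 [260.9, 142.3] [0.6497 0.2446 0.086 ]
green btn 44 [248.4, 163.1] [0.5815 0.2871 0.086 ]
green btn 125 [331.6, 177.4] [0.5268 0.0139 0.086 ]
green btn 225 [350.7, 183.0] [ 0.5067 -0.0484  0.086 ]
green btn 4 [338.5, 188.0] [ 0.4912 -0.0079  0.086 ]
orange 46 [359.0, 185.5] [ 0.5001 -0.077   0.059 ]
yellow 8 [251.0, 139.5] [0.6648 0.2813 0.06  ]
yellow 73 [340.2, 183.0] [ 0.5101 -0.0145  0.06  ]
```

View pics/crop1.png

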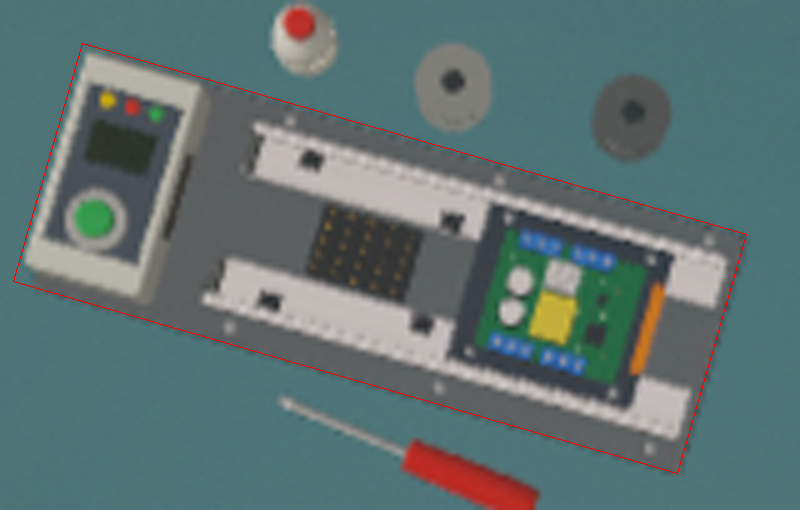

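The crop confirms the choice. The blue-framed carrier has its orange tab at the right end, facing away from the tester box, and the notches and probe block lie free ahead of it. Both candidate origins, one from the plate's right end and one from the button, come out near (0.551, 0.080).

```bash
cat >> h.py <<'E'
from scipy.spatial.transform import Rotation as R
TH=np.deg2rad(72.2);YF=np.array([np.cos(TH),np.sin(TH)]);XF=np.array([YF[1],-YF[0]]);O=np.array([.5507,.0795])
def w(x,y): return O+x*XF+y*YF
def fx(p): d=np.asarray(p)[:2]-O; return np.array([d@XF,d@YF])
def go(x,y,z):
    from cell import sense
    s=sense();q=s["tcp_rot"];r=R.from_quat([q[1],q[2],q[3],q[0]])
    T=R.from_matrix(np.column_stack([[-XF[0],-XF[1],0],[YF[0],YF[1],0],[0,0,-1]]))
    print("t",round(s["time"],2),"fix xy",fx(s["position"]).round(4),"z",s["position"][2].round(4) if hasattr(s["position"][2],"round") else s["position"][2],"F",np.round(s["force"],2),"gap",s["finger_gap"])
    print("slide cm",(r.inv().apply(np.r_[w(x,y),z]-s["position"])*100).round(2),"rot",(r.inv()*T).as_rotvec().round(4))
E
python3 - <<'E'
from h import *
c=dict(np.load("top0.npz"));g=dict(np.load("scene0.npz"))
for n,P in(("button",[-.034,.207,.086]),("tab",[0,-.164,.059])):
    print(n,proj(g,[*w(*P[:2]),P[2]]).round(1))
img=g["img"]
for nm,lo,hi in(("green",(45,90,60),(80,255,255)),("orange",(5,150,120),(18,255,255))):
    print(nm,[b[:2] for b in blobs(img,lo,hi,(270,150,440,260),6)])
go(0,-.215,.12)
E
```

```text
button [391.1 162.3]
tab [310.5 222.1]
green [(np.int32(39), [390.9, 162.4]), (np.int32(9), [408.3, 177.9]), (np.int32(8), [340.9, 212.9]), (np.int32(149), [319.9, 222.4])]
orange [(np.int32(39), [292.7, 153.5]), (np.int32(1716), [311.7, 165.9]), (np.int32(125), [393.5, 155.3]), (np.int32(47), [434.0, 180.0]), (np.int32(95), [309.8, 223.5]), (np.int32(16), [438.1, 256.9])]
t 0.1 fix xy [-0.473   0.3551] z 0.2383 F [-0.16 -1.02 -0.59] gap 0.08520744638281566
slide cm [-49.82 -54.8   11.92] rot [-0.0017 -0.0001 -0.0451]
```

Request:
drive_tool(deltas=[{"slide": [-50,-55,10],"delta_rot": [0,0,-0.045]},{"slide": [-50,-55,10],"delta_rot": [0,0,-0.045]},{"slide": [-50,-55,10],"delta_rot": [0,0,-0.045]},{"slide": [-50,-55,10],"delta_rot": [0,0,-0.045]},{"slide": [-50,-55,10],"delta_rot": [0,0,-0.045]}], jaw=0)

```text
time: 0.6
position: [0.3015, 0.3307, 0.2051]
tcp_rot: [-0.0, 0.154, 0.988, -0.0]
force: [1.4, -0.1, 0.3]
finger_gap: 0.0126
gripper_force: 0.0
```

```bash
python3 -c "
from h import *
go(0,-.215,.12)"
```

```text
t 0.6 fix xy [-0.3141  0.163 ] z 0.2051 F [ 1.37 -0.11  0.26] gap 0.012580240691209828
slide cm [-31.39 -37.81   8.53] rot [-0.0005 -0.0001  0.0005]
```

Request:
drive_tool(deltas=[{"slide": [-31.4,-37.8,7.5],"delta_rot": [0,0,0]},{"slide": [-31.4,-37.8,7.5],"delta_rot": [0,0,0]},{"slide": [-31.4,-37.8,7.5],"delta_rot": [0,0,0]},{"slide": [-31.4,-37.8,7.5],"delta_rot": [0,0,0]},{"slide": [-31.4,-37.8,7.5],"delta_rot": [0,0,0]}])

```text
time: 1.1
position: [0.3937, 0.1013, 0.1677]
tcp_rot: [0.0, 0.155, 0.988, 0.0]
force: [0.5, 0.3, -0.4]
finger_gap: 0.0
gripper_force: 0.0
```

```bash
python3 -c "
from h import *
go(0,-.215,.12)"
```

```text
t 1.1 fix xy [-0.1561 -0.0272] z 0.1677 F [ 0.5   0.32 -0.43] gap 1.6048834760573148e-05
slide cm [-15.61 -18.78   4.77] rot [0.0002 0.0003 0.0001]
```

Request:
drive_tool(deltas=[{"slide": [-15.6,-18.8,3],"delta_rot": [0,0,0]},{"slide": [-15.6,-18.8,3],"delta_rot": [0,0,0]},{"slide": [-15.6,-18.8,3],"delta_rot": [0,0,0]},{"slide": [-15.6,-18.8,3],"delta_rot": [0,0,0]},{"slide": [-15.6,-18.8,3],"delta_rot": [0,0,0]}])

```text
time: 1.6
position: [0.4848, -0.1258, 0.1375]
tcp_rot: [-0.0, 0.155, 0.988, 0.0]
force: [0.6, -0.6, 0.4]
finger_gap: -0.0003
gripper_force: 0.0
```

```bash
python3 - <<'E'
from h import *
from cell import *
go(0,-.215,.052)
s=sense();c=capture("wrist");cv2.imwrite("pics/w1.png",c["img"]);print(np.round(c["T_tool_cam"],3).tolist(),c["fx"])
E
```

```text
t 1.6 fix xy [-0.     -0.2156] z 0.1375 F [ 0.61 -0.62  0.38] gap -0.00029939915745206007
slide cm [-0.01  0.06  8.55] rot [ 0.0001 -0.0004 -0.001 ]
[[-0.0, -0.963, -0.268, 0.068], [1.0, 0.0, -0.001, 0.001], [0.001, -0.268, 0.963, -0.134], [0.0, 0.0, 0.0, 1.0]] 280.16248776692623
```

View pics/w1.png

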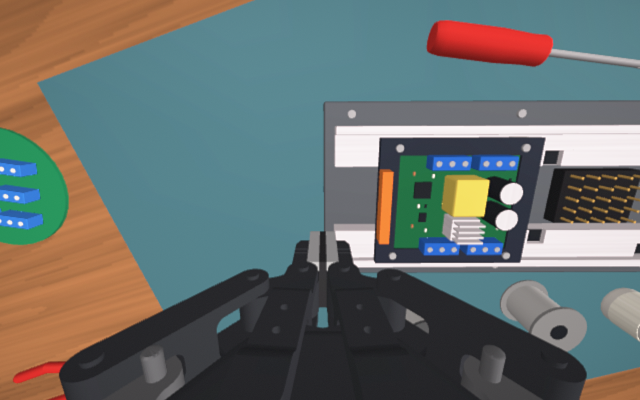

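The wrist view shows the fingertips at (325,240), shut and standing behind the orange tab at (385,207), in line with the gap between the rails. I'll turn the tool a quarter so that both fingers push side by side and the linkages stay clear of the electronics.

Request:
drive_tool(deltas=[{"slide": [0,0,0],"delta_rot": [0,0,-0.14]},{"slide": [0,0,0],"delta_rot": [0,0,-0.28]},{"slide": [0,0,0],"delta_rot": [0,0,-0.42]},{"slide": [0,0,0],"delta_rot": [0,0,-0.56]},{"slide": [0,0,0],"delta_rot": [0,0,-0.7]}])

```text
time: 2.15
position: [0.4843, -0.1234, 0.1377]
tcp_rot: [-0.0, -0.196, 0.981, 0.0]
force: [-0.2, 0.9, 0.9]
finger_gap: -0.0002
gripper_force: 0.0
```

Request:
drive_tool(deltas=[{"slide": [0,0,0],"delta_rot": [0,0,-0.14]},{"slide": [0,0,0],"delta_rot": [0,0,-0.28]},{"slide": [0,0,0],"delta_rot": [0,0,-0.42]},{"slide": [0,0,0],"delta_rot": [0,0,-0.56]},{"slide": [0,0,0],"delta_rot": [0,0,-0.7]}])

```text
time: 2.65
position: [0.4948, -0.0565, 0.1339]
tcp_rot: [-0.018, -0.449, 0.893, -0.028]
force: [-0.4, 0.5, -1.2]
finger_gap: 0.0
gripper_force: 0.0
```

```bash
sed -i 's/\[\[-XF\[0\],-XF\[1\],0\],\[YF\[0\],YF\[1\],0\]/[[-YF[0],-YF[1],0],[-XF[0],-XF[1],0]/' h.py; python3 -c "
from h import *
from cell import sense
print(np.round(sense()['joint_pos'],2));go(0,-.2,.052)"
```

```text
[-0.14 -0.18  1.68 -0.07  1.64 -2.64]
t 2.65 fix xy [-0.0117 -0.1466] z 0.1339 F [-0.39  0.53 -1.16] gap 2.4988689209826148e-05
slide cm [ 4.19 -2.55  8.53] rot [-0.0238 -0.0621 -0.3291]
```

The last joint ran into its range limit, so I'll turn the other way, which gives the same grasp line and puts tool x along the push.

```bash
sed -i 's/\[\[-YF\[0\],-YF\[1\],0\],\[-XF\[0\],-XF\[1\],0\]/[[YF[0],YF[1],0],[XF[0],XF[1],0]/' h.py; python3 -c "
from h import *
go(0,-.205,.13)"
```

```text
t 2.65 fix xy [-0.0117 -0.1466] z 0.1339 F [-0.39  0.53 -1.16] gap 2.4988689209826148e-05
slide cm [ 5.11 -2.97  0.78] rot [-0.0882  0.0338  2.811 ]
```

Request:
drive_tool(deltas=[{"slide": [5.1,-3,0.5],"delta_rot": [-0.088,0.034,2.811]},{"slide": [5.1,-3,0.5],"delta_rot": [-0.088,0.034,2.811]},{"slide": [5.1,-3,0.5],"delta_rot": [-0.088,0.034,2.811]},{"slide": [5.1,-3,0.5],"delta_rot": [-0.088,0.034,2.811]},{"slide": [5.1,-3,0.5],"delta_rot": [-0.088,0.034,2.811]}])

```text
time: 3.15
position: [0.4878, -0.1167, 0.1326]
tcp_rot: [-0.016, -0.086, 0.996, -0.024]
force: [-0.3, -0.4, 0.3]
finger_gap: 0.0003
gripper_force: 0.0
```

```bash
python3 -c "
from h import *
from cell import sense
print(np.round(sense()['joint_pos'],2));go(0,-.205,.13)"
```

```text
[-0.27 -0.16  1.66 -0.06  1.65 -2.01]
t 3.15 fix xy [ 1.00e-04 -2.06e-01] z 0.1326 F [-0.33 -0.43  0.31] gap 0.000316845336643648
slide cm [-0.05  0.11  0.26] rot [-0.0645  0.0238  2.0527]
```

Request:
drive_tool(deltas=[{"slide": [0,0,0],"delta_rot": [-0.064,0.024,2.053]},{"slide": [0,0,0],"delta_rot": [-0.064,0.024,2.053]},{"slide": [0,0,0],"delta_rot": [-0.064,0.024,2.053]},{"slide": [0,0,0],"delta_rot": [-0.064,0.024,2.053]},{"slide": [0,0,0],"delta_rot": [-0.064,0.024,2.053]}])

```text
time: 3.65
position: [0.4878, -0.1166, 0.1326]
tcp_rot: [-0.011, 0.285, 0.958, -0.017]
force: [-0.1, 0.4, 0.0]
finger_gap: 0.0001
gripper_force: 0.0
```

```bash
python3 -c "
from h import *
go(0,-.205,.13)"
```

```text
t 3.65 fix xy [ 1.00e-04 -2.06e-01] z 0.1326 F [-0.1   0.44  0.01] gap 0.00014867984894187728
slide cm [0.03 0.1  0.26] rot [-0.0411  0.0152  1.3032]
```

Request:
drive_tool(deltas=[{"slide": [0,0,0],"delta_rot": [-0.041,0.015,1.303]},{"slide": [0,0,0],"delta_rot": [-0.041,0.015,1.303]},{"slide": [0,0,0],"delta_rot": [-0.041,0.015,1.303]},{"slide": [0,0,0],"delta_rot": [-0.041,0.015,1.303]},{"slide": [0,0,0],"delta_rot": [-0.041,0.015,1.303]}])

```text
time: 4.15
position: [0.4878, -0.1167, 0.1326]
tcp_rot: [-0.005, 0.616, 0.788, -0.008]
force: [0.7, -0.3, -0.5]
finger_gap: -0.0002
gripper_force: 0.0
```

```bash
python3 -c "
from h import *
go(0,-.205,.13)"
```

```text
t 4.15 fix xy [ 1.00e-04 -2.06e-01] z 0.1326 F [ 0.65 -0.27 -0.5 ] gap -0.00021298957942069197
slide cm [0.09 0.05 0.26] rot [-0.0174  0.0066  0.5535]
```

Request:
drive_tool(deltas=[{"slide": [0,0,0],"delta_rot": [-0.017,0.007,0.554]},{"slide": [0,0,0],"delta_rot": [-0.017,0.007,0.554]},{"slide": [0,0,0],"delta_rot": [-0.017,0.007,0.554]},{"slide": [0,0,0],"delta_rot": [-0.017,0.007,0.554]},{"slide": [0,0,0],"delta_rot": [-0.017,0.007,0.554]}])

```text
time: 4.65
position: [0.4878, -0.1167, 0.1327]
tcp_rot: [-0.0, 0.807, 0.591, -0.0]
force: [-0.3, 0.1, 0.0]
finger_gap: 0.0002
gripper_force: 0.0
```

```bash
python3 -c "
from h import *
go(0,-.205,.054)"
```

```text
t 4.65 fix xy [ 1.00e-04 -2.06e-01] z 0.1327 F [-0.34  0.08  0.01] gap 0.00020877463272291215
slide cm [ 0.1  -0.01  7.87] rot [-0.0005 -0.0002  0.0049]
```

Request:
drive_tool(deltas=[{"slide": [0,0,4],"delta_rot": [0,0,0.005]},{"slide": [0,0,7],"delta_rot": [0,0,0.005]},{"slide": [0,0,7.9],"delta_rot": [0,0,0.005]},{"slide": [0.5,0,7.9],"delta_rot": [0,0,0.005]},{"slide": [1,0,7.9],"delta_rot": [0,0,0.005]}])

```text
time: 5.15
position: [0.4919, -0.1071, 0.0556]
tcp_rot: [0.001, 0.808, 0.59, 0.001]
force: [1.0, -0.4, -0.4]
finger_gap: -0.0002
gripper_force: 0.0
```

```bash
python3 - <<'E'
from h import *
from cell import *
go(0,-.18,.054)
c=capture("wrist");cv2.imwrite("pics/w2.png",c["img"])
E
```

```text
t 5.15 fix xy [ 0.0011 -0.1956] z 0.0556 F [ 0.96 -0.44 -0.42] gap -0.00023088978837896413
slide cm [ 1.56 -0.11  0.16] rot [ 0.002  -0.0004  0.0014]
```

View pics/w2.png

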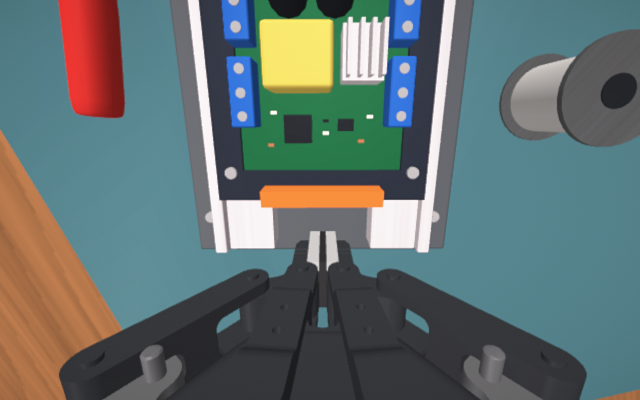

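The wrist view shows the fingertips at (323,240), centred behind the orange tab at (322,195), and clear of the rails. I'll start the push.

Request:
drive_tool(deltas=[{"slide": [0.5,0,0.1],"delta_rot": [0,0,0]},{"slide": [1.0,-0.1,0.1],"delta_rot": [0,0,0]},{"slide": [1.4,-0.1,0.1],"delta_rot": [0,0,0]},{"slide": [1.7,-0.1,0.1],"delta_rot": [0,0,0]},{"slide": [2.0,-0.1,0.1],"delta_rot": [0,0,0]}])

```text
time: 5.7
position: [0.4964, -0.0886, 0.0537]
tcp_rot: [0.001, 0.808, 0.589, -0.0]
force: [-2.0, -4.4, 1.9]
finger_gap: 0.0
gripper_force: 2.3
```

Request:
drive_tool(deltas=[{"slide": [0.4,0,0],"delta_rot": [0,0,0]},{"slide": [0.8,0,0],"delta_rot": [0,0,0]},{"slide": [1.2,0,0],"delta_rot": [0,0,0]},{"slide": [1.6,0,0],"delta_rot": [0,0,0]},{"slide": [2.0,0,0],"delta_rot": [0,0,0]}])

```text
time: 6.2
position: [0.5027, -0.0691, 0.0537]
tcp_rot: [0.001, 0.808, 0.589, 0.0]
force: [-1.1, -5.1, 4.6]
finger_gap: -0.0001
gripper_force: 2.6
```

```bash
cat > chk.py <<'E'
from h import *
from cell import *
go(0,-.041,.054);s=sense();print("Fpush",-np.dot(s["force"][:2],YF))
c=capture("top")
for a,ce,_ in blobs(c["img"],(5,150,120),(18,255,255),(232,122,385,220),8): print("tab y_f -> carrier y",fx(ray(c,ce,.059)).round(4), round(fx(ray(c,ce,.059))[1]+.061,4),a)
E
python3 chk.py
```

```text
t 6.2 fix xy [-0.0003 -0.1561] z 0.0537 F [-1.1  -5.11  4.63] gap -9.522887043461772e-05
slide cm [11.51  0.03 -0.04] rot [0.0012 0.0005 0.0004]
Fpush 5.197466366197697
```

Request:
drive_tool(deltas=[{"slide": [0.3,0,-0.05],"delta_rot": [0,0,0]},{"slide": [0.6,0,-0.1],"delta_rot": [0,0,0]},{"slide": [1.0,0,-0.1],"delta_rot": [0,0,0]},{"slide": [1.4,0,-0.1],"delta_rot": [0,0,0]},{"slide": [1.8,0,-0.1],"delta_rot": [0,0,0]}])

```text
time: 6.75
position: [0.5077, -0.0511, 0.0537]
tcp_rot: [-0.0, 0.808, 0.59, -0.0]
force: [-0.9, -2.2, -1.2]
finger_gap: -0.0001
gripper_force: 1.4
```

```bash
python3 chk.py; python3 -c "
from cell import *;import cv2
cv2.imwrite('pics/w3.png',capture('wrist')['img'])"
```

```text
t 6.75 fix xy [-0.001  -0.1375] z 0.0537 F [-0.89 -2.23 -1.22] gap -0.0001493728608251668
slide cm [ 9.65  0.11 -0.03] rot [-0.0007 -0.0004  0.0009]
Fpush 2.396653895110359
```

View pics/w3.png

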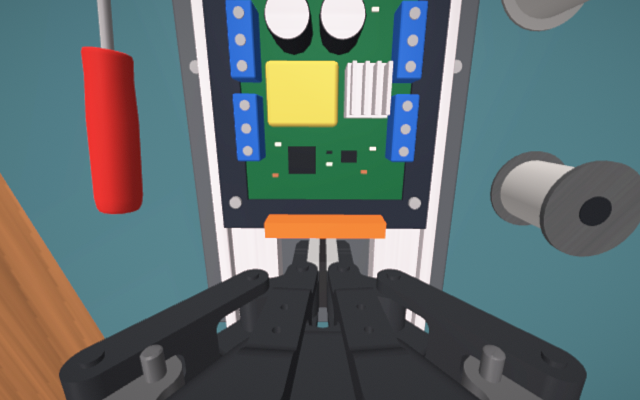

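The wrist view shows the fingertips against the middle of the tab's rear face, near (322,235). The carrier is square between the guides, and the push is about 2.4 N. I'll carry on.

Request:
drive_tool(deltas=[{"slide": [0.4,0,0],"delta_rot": [0,0,0]},{"slide": [0.8,0,0],"delta_rot": [0,0,0]},{"slide": [1.2,0,0],"delta_rot": [0,0,0]},{"slide": [1.6,0,0],"delta_rot": [0,0,0]},{"slide": [2.0,0,0],"delta_rot": [0,0,0]}])

```text
time: 7.35
position: [0.514, -0.0323, 0.054]
tcp_rot: [-0.0, 0.808, 0.59, 0.0]
force: [-1.1, -2.0, -2.3]
finger_gap: -0.0001
gripper_force: 1.3
```

Request:
drive_tool(deltas=[{"slide": [0.4,0,0],"delta_rot": [0,0,0]},{"slide": [0.8,0,0],"delta_rot": [0,0,0]},{"slide": [1.2,0,0],"delta_rot": [0,0,0]},{"slide": [1.6,0,0],"delta_rot": [0,0,0]},{"slide": [2.0,0,0],"delta_rot": [0,0,0]}])

```text
time: 7.85
position: [0.5202, -0.0133, 0.0542]
tcp_rot: [0.0, 0.808, 0.59, 0.0]
force: [-1.1, -2.8, -1.9]
finger_gap: 0.0002
gripper_force: 1.3
```

Request:
drive_tool(deltas=[{"slide": [0.4,0,0],"delta_rot": [0,0,0]},{"slide": [0.8,0,0],"delta_rot": [0,0,0]},{"slide": [1.2,0,0],"delta_rot": [0,0,0]},{"slide": [1.6,0,0],"delta_rot": [0,0,0]},{"slide": [2.0,0,0],"delta_rot": [0,0,0]}])

```text
time: 8.35
position: [0.5263, 0.0058, 0.0542]
tcp_rot: [0.0, 0.808, 0.589, 0.0]
force: [-1.3, -2.0, -2.4]
finger_gap: 0.0001
gripper_force: 1.2
```

```bash
cat >> chk.py <<'E'
s=sense();q=s["tcp_rot"];c=capture("wrist");img=c["img"]
T=np.eye(4);T[:3,:3]=R.from_quat([q[1],q[2],q[3],q[0]]).as_matrix();T[:3,3]=s["position"]
c["view"]=np.linalg.inv(T@c["T_tool_cam"])
# tab top: front edge (farther) top of the orange blob, at left and right ends, top z .059 sliding/.054 seated
b=max(blobs(img,(5,150,120),(18,255,255),(200,150,450,300),50),key=lambda t:t[0])
ys,xs=np.nonzero(b[2])
for x0 in(xs.min()+3,xs.max()-3):
    u=ys[xs==x0].min();print("tab front edge px",x0,u,[(fx(ray(c,(x0,u-.5),z))+[0,.057]).round(4).tolist() for z in(.059,.054)],"= x, carrier y if z 59/54")
E
python3 chk.py
```

```text
t 8.35 fix xy [-0.0007 -0.0777] z 0.0542 F [-1.27 -2.01 -2.42] gap 7.600483957688841e-05
slide cm [3.67 0.08 0.02] rot [ 0.0002 -0.0002  0.0007]
Fpush 2.302034108652198
tab front edge px 267 216 [[-0.028, 0.0033], [-0.0291, 0.0015]] = x, carrier y if z 59/54
tab front edge px 382 217 [[0.0281, 0.0028], [0.0292, 0.001]] = x, carrier y if z 59/54
```

Request:
drive_tool(deltas=[{"slide": [0.3,0,0.02],"delta_rot": [0,0,0]},{"slide": [0.6,0,0.04],"delta_rot": [0,0,0]},{"slide": [0.9,0,0.04],"delta_rot": [0,0,0]},{"slide": [1.2,0,0.04],"delta_rot": [0,0,0]},{"slide": [1.5,0,0.04],"delta_rot": [0,0,0]}])

```text
time: 8.95
position: [0.5312, 0.0196, 0.0545]
tcp_rot: [0.001, 0.808, 0.589, 0.0]
force: [-1.4, -5.2, 4.1]
finger_gap: -0.0002
gripper_force: 2.6
```

Request:
drive_tool(deltas=[{"slide": [0.15,0,0],"delta_rot": [0,0,0]},{"slide": [0.3,0,0],"delta_rot": [0,0,0]},{"slide": [0.45,0,0],"delta_rot": [0,0,0]},{"slide": [0.6,0,0],"delta_rot": [0,0,0]},{"slide": [0.75,0,0],"delta_rot": [0,0,0]}])

```text
time: 9.45
position: [0.5334, 0.0267, 0.0544]
tcp_rot: [0.001, 0.808, 0.589, 0.0]
force: [-2.1, -5.2, 4.1]
finger_gap: 0.0004
gripper_force: 2.7
```

```bash
python3 chk.py
```

```text
t 9.45 fix xy [-0.0003 -0.0556] z 0.0544 F [-2.06 -5.2   4.09] gap 0.0003852266558247467
slide cm [1.46 0.03 0.04] rot [0.0014 0.0001 0.0005]
Fpush 5.581782226164197
tab front edge px 267 216 [[-0.0276, 0.025], [-0.0287, 0.0232]] = x, carrier y if z 59/54
tab front edge px 382 218 [[0.0286, 0.0239], [0.0297, 0.0221]] = x, carrier y if z 59/54
```

Request:
drive_tool(deltas=[{"slide": [0.1,0,0],"delta_rot": [0,0,0]},{"slide": [0.2,0,0],"delta_rot": [0,0,0]},{"slide": [0.3,0,0],"delta_rot": [0,0,0]},{"slide": [0.4,0,0],"delta_rot": [0,0,0]},{"slide": [0.5,0,0],"delta_rot": [0,0,0]}])

```text
time: 10.05
position: [0.5348, 0.0314, 0.0543]
tcp_rot: [0.0, 0.808, 0.589, 0.0]
force: [-1.4, -6.1, 4.4]
finger_gap: 0.0
gripper_force: 2.8
```

Request:
drive_tool(deltas=[{"slide": [0.1,0,0],"delta_rot": [0,0,0]},{"slide": [0.2,0,0],"delta_rot": [0,0,0]},{"slide": [0.3,0,0],"delta_rot": [0,0,0]}])

```text
time: 10.35
position: [0.5357, 0.0342, 0.0543]
tcp_rot: [0.0, 0.808, 0.589, 0.0]
force: [-2.4, -5.7, 4.8]
finger_gap: 0.0002
gripper_force: 2.8
```

```bash
python3 chk.py
```

```text
t 10.35 fix xy [-0.0005 -0.0477] z 0.0543 F [-2.37 -5.71  4.84] gap 0.00015472000302386502
slide cm [0.67 0.05 0.03] rot [0.001  0.0001 0.0005]
Fpush 6.1584089038129655
tab front edge px 267 216 [[-0.0277, 0.0328], [-0.0288, 0.0311]] = x, carrier y if z 59/54
tab front edge px 382 218 [[0.0284, 0.0318], [0.0295, 0.03]] = x, carrier y if z 59/54
```

Request:
drive_tool(deltas=[{"slide": [0.1,0,0],"delta_rot": [0,0,0]},{"slide": [0.2,0,0],"delta_rot": [0,0,0]}])

```text
time: 10.65
position: [0.5362, 0.0362, 0.0541]
tcp_rot: [0.0, 0.808, 0.589, 0.0]
force: [-1.9, -5.6, 3.8]
finger_gap: 0.0
gripper_force: 2.7
```

Request:
drive_tool(deltas=[{"slide": [0.1,0,0],"delta_rot": [0,0,0]},{"slide": [0.2,0,0],"delta_rot": [0,0,0]}])

```text
time: 10.85
position: [0.5368, 0.0381, 0.054]
tcp_rot: [0.0, 0.808, 0.589, 0.0]
force: [-2.1, -4.8, 3.9]
finger_gap: 0.0001
gripper_force: 2.5
```

```bash
python3 chk.py
```

```text
t 10.85 fix xy [-0.0006 -0.0436] z 0.054 F [-2.15 -4.76  3.9 ] gap 0.00014744869592899125
slide cm [0.26 0.06 0.  ] rot [0.0006 0.     0.0006]
Fpush 5.184152935628766
tab front edge px 266 216 [[-0.0285, 0.0373], [-0.0295, 0.0355]] = x, carrier y if z 59/54
tab front edge px 380 216 [[0.0269, 0.0373], [0.028, 0.0355]] = x, carrier y if z 59/54
```

Request:
drive_tool(deltas=[{"slide": [0.1,0,0],"delta_rot": [0,0,0]},{"slide": [0.2,0,0],"delta_rot": [0,0,0]}])

```text
time: 11.15
position: [0.5369, 0.0402, 0.0532]
tcp_rot: [-0.0, 0.808, 0.59, -0.0]
force: [-1.4, -3.6, -0.4]
finger_gap: 0.0002
gripper_force: 1.7
```

```bash
python3 chk.py;  python3 -c "
from cell import *;import cv2
cv2.imwrite('pics/w4.png',capture('wrist')['img'])"
```

```text
t 11.15 fix xy [-0.0011 -0.0416] z 0.0532 F [-1.38 -3.61 -0.41] gap 0.0001741067491719652
slide cm [ 0.06  0.11 -0.08] rot [-0.0008  0.0004  0.0008]
Fpush 3.865108941292189
tab front edge px 270 213 [[-0.0266, 0.0407], [-0.0276, 0.0391]] = x, carrier y if z 59/54
tab front edge px 381 215 [[0.0269, 0.0398], [0.028, 0.0381]] = x, carrier y if z 59/54
```

View pics/w4.png

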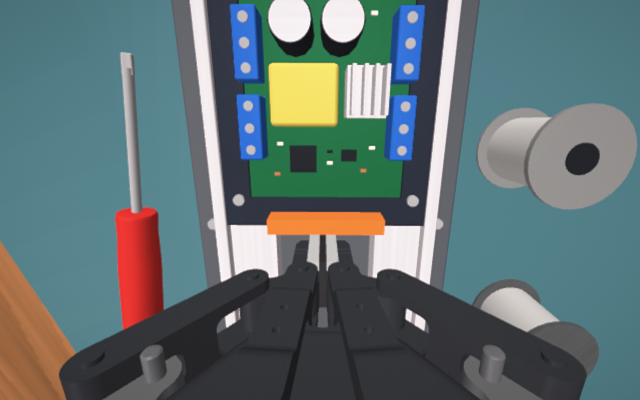

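The wrist view shows the orange tab's front edge at (325,213), and its width has dropped from 115 to 111 px. Together with the fall in finger height and vertical force, this suggests the carrier has dropped in. I'll ease back and measure.

Request:
drive_tool(deltas=[{"slide": [-0.3,0,0],"delta_rot": [0,0,0]},{"slide": [-0.8,0,0],"delta_rot": [0,0,0]},{"slide": [-1.5,0,0],"delta_rot": [0,0,0]},{"slide": [-1.5,0,0],"delta_rot": [0,0,0]}])

```text
time: 11.7
position: [0.5326, 0.0252, 0.0539]
tcp_rot: [0.0, 0.808, 0.589, 0.0]
force: [0.1, -0.2, 0.8]
finger_gap: -0.0002
gripper_force: 0.0
```

```bash
python3 chk.py; python3 - <<'E'
from h import *
from cell import *
c=capture("wrist");img=c["img"]
b=max(blobs(img,(5,150,120),(18,255,255),(200,100,450,300),50),key=lambda t:t[0])
ys,xs=np.nonzero(b[2]);print("tab",xs.min(),xs.max(),ys.min(),ys.max(),b[0])
cv2.imwrite("pics/w5.png",img);
g=capture("scene");np.savez("scene1.npz",**g)
ob=[q for q in blobs(g["img"],(5,150,120),(18,255,255),(270,190,440,260),20)];print([q[:2] for q in ob])
print([ (y,z,proj(g,[*w(0,y-.061),z]).round(1).tolist()) for y,z in((.035,.054),(.039,.054),(.039,.059))])
cv2.imwrite("pics/s1.png",cv2.resize(g["img"][150:260,270:440],None,fx=4.5,fy=4.5,interpolation=cv2.INTER_CUBIC))
E
```

```text
t 11.7 fix xy [-0.0006 -0.0572] z 0.0539 F [ 0.08 -0.18  0.78] gap -0.00022197095633204206
slide cm [ 1.62  0.06 -0.01] rot [ 0.0005 -0.0003 -0.    ]
Fpush 0.15057200718721755
tab front edge px 267 186 [[-0.027, 0.0385], [-0.028, 0.0373]] = x, carrier y if z 59/54
tab front edge px 382 187 [[0.0274, 0.038], [0.0284, 0.0368]] = x, carrier y if z 59/54
tab 264 385 184 205 2525
[(np.int32(85), [274.1, 193.6]), (np.int32(49), [349.7, 206.8])]
[(0.035, 0.054, [347.0, 203.7]), (0.039, 0.054, [348.0, 203.2]), (0.039, 0.059, [348.1, 201.7])]
```

View pics/s1.png

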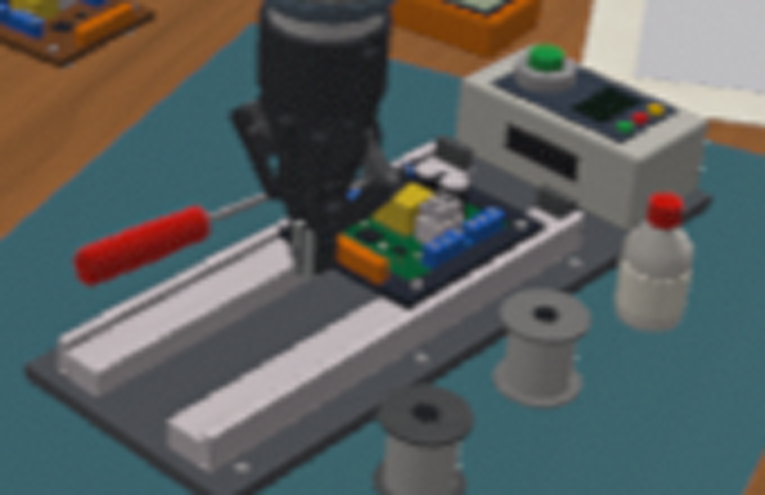

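The scene view shows the carrier low in the rails under the gripper, short of the steel stops. The tab is at (360,258) in the crop and the button at (545,58) is up. To see whether the front dropped too, I'll compare the spacing of the blue blocks, front and rear, before and after.

```bash
python3 - <<'E'
from h import *
from cell import *
base=capture("wrist");s=sense()
def cam(xf,yf,z):
    c=dict(base);T=np.eye(4);T[:3,:3]=np.column_stack([[*YF,0],[*XF,0],[0,0,-1]]);T[:3,3]=[*w(xf,yf),z];c["view"]=np.linalg.inv(T@c["T_tool_cam"]);return c
p=fx(s["position"])
for f,pose in(("w2",(.0011,-.1956,.0556)),("w3",(-.001,-.1375,.0537)),("w4",(-.0011,-.0416,.0532)),("w5",(-.0006,-.0572,.0539))):
    c=cam(*pose);im=cv2.imread(f"pics/{f}.png")
    bl=[b for b in blobs(im,(100,150,100),(125,255,255),(215,0,435,200),200)]
    L=sorted([b for b in bl if b[1][0]<320],key=lambda b:-b[1][1]);Rr=sorted([b for b in bl if b[1][0]>320],key=lambda b:-b[1][1])
    for a,b in zip(L,Rr):
        A,B=[fx(ray(c,q[1],.057)) for q in(a,b)];print(f,"blocks",a[1],b[1],"sep mm",((B-A)[0]*1e3).round(2),"area",a[0],b[0])
E
```

```text
w2 blocks [243.4, 91.5] [398.8, 91.5] sep mm 69.05 area 1792 1774
w2 blocks [237.2, 24.1] [403.4, 22.8] sep mm 69.59 area 1121 1246
w3 blocks [246.8, 126.3] [401.6, 127.7] sep mm 70.03 area 1406 1647
w3 blocks [241.0, 40.3] [408.2, 40.8] sep mm 70.02 area 1801 2154
w4 blocks [250.0, 126.0] [399.8, 127.6] sep mm 67.5 area 1326 1544
w4 blocks [244.7, 43.0] [406.2, 43.5] sep mm 67.53 area 1677 1997
w5 blocks [246.9, 92.4] [400.6, 93.5] sep mm 67.51 area 1430 1679
w5 blocks [243.0, 25.1] [405.7, 24.3] sep mm 67.32 area 1059 1242
```

Front and rear spacings both shrank by the same 3.6 %, which means the carrier dropped about 5 mm and lies level. It is seated. Next I'll lift clear and go over the button.

Request:
drive_tool(deltas=[{"slide": [0,0,-5],"delta_rot": [0,0,0]},{"slide": [0,0,-10],"delta_rot": [0,0,0]},{"slide": [0,0,-10],"delta_rot": [0,0,0]},{"slide": [5,-0.7,-10],"delta_rot": [0,0,0]},{"slide": [10,-1.3,-10],"delta_rot": [0,0,0]}])

```text
time: 12.45
position: [0.5514, 0.1245, 0.1548]
tcp_rot: [0.001, 0.809, 0.588, 0.001]
force: [0.8, 0.3, -0.0]
finger_gap: 0.0
gripper_force: 0.0
```

```bash
python3 -c "
from h import *
go(-.034,.207,.12)"
```

```text
t 12.45 fix xy [-0.0131  0.0431] z 0.1548 F [ 0.84  0.34 -0.01] gap 2.3732433413469437e-05
slide cm [16.38 -2.14  3.5 ] rot [ 0.0024 -0.0013 -0.0026]
```

Request:
drive_tool(deltas=[{"slide": [5,-0.7,0],"delta_rot": [0,0,0]},{"slide": [10,-1.4,0],"delta_rot": [0,0,0]},{"slide": [14.5,-2.1,0],"delta_rot": [0,0,0]},{"slide": [16.4,-2.1,0],"delta_rot": [0,0,0]},{"slide": [16.4,-2.1,3],"delta_rot": [0,0,0]}])

```text
time: 12.95
position: [0.5827, 0.2914, 0.1281]
tcp_rot: [0.001, 0.807, 0.591, 0.005]
force: [0.4, -0.6, 0.1]
finger_gap: -0.0003
gripper_force: 0.0
```

```bash
python3 - <<'E'
from h import *
from cell import *
go(-.034,.207,.097)
cv2.imwrite("pics/w6.png",capture("wrist")["img"])
E
```

```text
t 12.95 fix xy [-0.0343  0.2115] z 0.1281 F [ 0.44 -0.62  0.1 ] gap -0.00029248656625415056
slide cm [-0.47  0.01  3.11] rot [ 0.0067 -0.0069  0.0048]
```

View pics/w6.png

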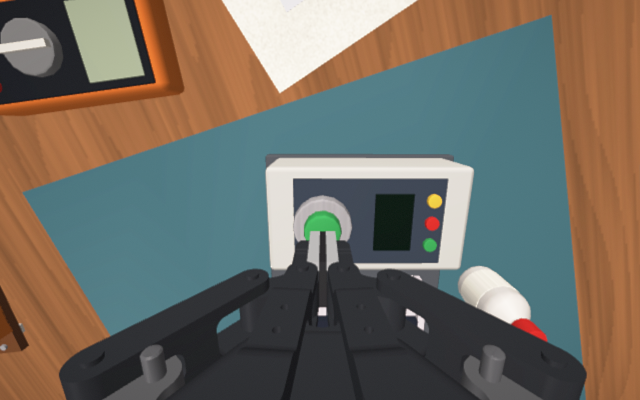

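The wrist view shows the fingertips at (322,235), just over the green button at (322,225) and in line with it. I'll descend to just above it.

Request:
drive_tool(deltas=[{"slide": [0,0,1],"delta_rot": [0,0,0]},{"slide": [0,0,2],"delta_rot": [0,0,0]},{"slide": [0,0,2.4],"delta_rot": [0,0,0]},{"slide": [0,0,2.4],"delta_rot": [0,0,0]}])

```text
time: 13.4
position: [0.5806, 0.2863, 0.0996]
tcp_rot: [0.0, 0.808, 0.589, -0.0]
force: [-0.8, 1.9, 0.4]
finger_gap: 0.0003
gripper_force: 0.0
```

```bash
python3 -c "
from h import *
go(-.034,.207,.088)"
```

```text
t 13.4 fix xy [-0.0347  0.206 ] z 0.0996 F [-0.81  1.88  0.37] gap 0.0003476010366958938
slide cm [0.1  0.07 1.16] rot [-0.0001  0.0002 -0.0001]
```

Request:
drive_tool(deltas=[{"slide": [0.1,0.1,0.4],"delta_rot": [0,0,0]},{"slide": [0.1,0.1,0.7],"delta_rot": [0,0,0]},{"slide": [0.1,0.1,0.9],"delta_rot": [0,0,0]},{"slide": [0.1,0.1,1.05],"delta_rot": [0,0,0]},{"slide": [0.1,0.1,1.05],"delta_rot": [0,0,0]}])

```text
time: 13.9
position: [0.5827, 0.2875, 0.092]
tcp_rot: [0.001, 0.808, 0.589, 0.002]
force: [-1.8, -3.0, 9.2]
finger_gap: -0.0004
gripper_force: 4.8
```

Request:
drive_tool(deltas=[{"slide": [0,0,0.1],"delta_rot": [0,0,0]},{"slide": [0,0,0.15],"delta_rot": [0,0,0]},{"slide": [0,0,0.15],"delta_rot": [0,0,0]}])

```text
time: 14.2
position: [0.5828, 0.2875, 0.0919]
tcp_rot: [0.001, 0.808, 0.589, 0.002]
force: [-4.3, -4.1, 14.5]
finger_gap: -0.0
gripper_force: 7.2
```

```bash
python3 - <<'E'
from h import *
from cell import *
go(-.034,.207,.088)
g=capture("scene");a=np.load("scene1.npz")["img"]
f=lambda i:cv2.resize(i[135:195,360:440],None,fx=5,fy=5,interpolation=cv2.INTER_CUBIC)
cv2.imwrite("pics/s2.png",np.hstack([f(a),f(g["img"])]))
for i in(a,g["img"]): print([b[:2] for b in blobs(i,(45,90,60),(80,255,255),(375,150,405,175),3)])
E
```

```text
t 14.2 fix xy [-0.033   0.2079] z 0.0919 F [-4.27 -4.12 14.49] gap -4.781174406338315e-06
slide cm [-0.09 -0.1   0.39] rot [ 0.0037 -0.0024  0.0005]
[(np.int32(38), [391.0, 162.5])]
[(np.int32(15), [390.9, 164.1])]
```

View pics/s2.png

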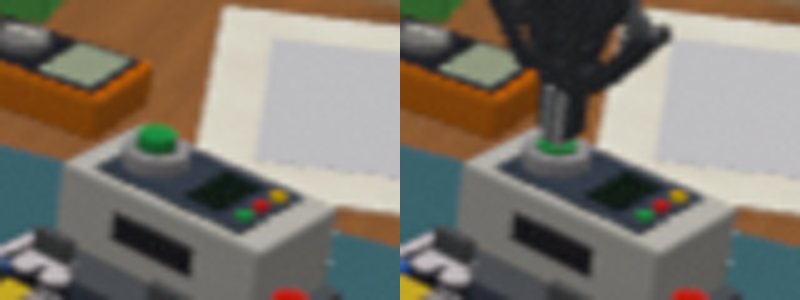

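In the right half the green cap is flush with its steel ring at (557,150), where before it stood proud, so it looks fully pressed. I'll confirm the stroke on the way up from the force.

Request:
drive_tool(deltas=[{"slide": [0,0,-0.25],"delta_rot": [0,0,0]},{"slide": [0,0,-0.25],"delta_rot": [0,0,0]}])

```text
time: 14.45
position: [0.5827, 0.2875, 0.0923]
tcp_rot: [0.001, 0.808, 0.589, 0.001]
force: [-0.1, -1.4, 4.1]
finger_gap: 0.0001
gripper_force: 2.3
```

Request:
drive_tool(deltas=[{"slide": [0,0,-0.2],"delta_rot": [0,0,0]},{"slide": [0,0,-0.2],"delta_rot": [0,0,0]}])

```text
time: 14.65
position: [0.5827, 0.2875, 0.0933]
tcp_rot: [0.001, 0.808, 0.589, 0.001]
force: [1.4, -1.4, 4.3]
finger_gap: -0.0003
gripper_force: 2.1
```

Request:
drive_tool(deltas=[{"slide": [0,0,-0.2],"delta_rot": [0,0,0]},{"slide": [0,0,-0.2],"delta_rot": [0,0,0]}])

```text
time: 14.85
position: [0.5824, 0.2875, 0.0947]
tcp_rot: [0.0, 0.808, 0.589, 0.001]
force: [2.5, -0.1, 3.3]
finger_gap: -0.0001
gripper_force: 1.6
```

Request:
drive_tool(deltas=[{"slide": [0,0,-0.2],"delta_rot": [0,0,0]},{"slide": [0,0,-0.2],"delta_rot": [0,0,0]}])

```text
time: 15.05
position: [0.5818, 0.2876, 0.0963]
tcp_rot: [-0.0, 0.808, 0.59, -0.0]
force: [2.4, -0.8, 2.2]
finger_gap: -0.0001
gripper_force: 1.2
```

The spring force fades gradually over several mm, so the button had been fully down. I'll lift clear and check everything.

Request:
drive_tool(deltas=[{"slide": [0,0,-2],"delta_rot": [0,0,0]},{"slide": [0,0,-6],"delta_rot": [0,0,0]},{"slide": [0,0,-10],"delta_rot": [0,0,0]},{"slide": [0,0,-10],"delta_rot": [0,0,0]},{"slide": [0,0,-10],"delta_rot": [0,0,0]}])

```text
time: 15.55
position: [0.5817, 0.2879, 0.1969]
tcp_rot: [-0.0, 0.808, 0.59, 0.0]
force: [-0.1, -0.4, -0.6]
finger_gap: -0.0001
gripper_force: 0.0
```

```bash
python3 - <<'E'
from h import *
from cell import *
s=sense();print(s["time"],np.round(s["position"],3),np.round(s["force"],1))
g=capture("scene");t=capture("top");a=np.load("scene1.npz")["img"]
for i in(np.load("scene0.npz")["img"],g["img"]): print("button",[b[:2] for b in blobs(i,(45,90,60),(80,255,255),(375,150,405,175),3)])
for i in(a,g["img"]): print("tab",[b[:2] for b in blobs(i,(5,150,120),(18,255,255),(330,190,400,230),10)])
for a_,ce,_ in blobs(t["img"],(5,150,120),(18,255,255),(232,122,385,220),8): print("top tab, carrier",fx(ray(t,ce,.054))+[0,.061],a_)
E
```

```text
15.55 [0.582 0.288 0.197] [-0.1 -0.4 -0.6]
button [(np.int32(39), [390.9, 162.4])]
button [(np.int32(38), [391.0, 162.5])]
tab [(np.int32(49), [349.7, 206.8])]
tab [(np.int32(84), [346.5, 205.1])]
top tab, carrier [-0.00045699  0.03446152] 45
```

The button is back up, the carrier is at y 34.5 mm, x -0.5 mm, and the arm is clear of everything.

```bash
python3 -c "
from cell import *
print(close_job())"
```

```text
the job is handed in; nothing more can be done
None
```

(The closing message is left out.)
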